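# Unfold the crank grip and wind the laptop stand up to its stop

## Robot

A 6-joint arm with a two-finger parallel gripper is mounted at the origin on the work surface. World frame = base frame: x ahead of the robot, y to its left, z up, the work surface at z = 0. Lengths are in m, angles in rad, forces in N, time in s.
With the tool pointing down it reaches from about 0.35 to 0.875 m from the base axis. Payload 4.2 kg.
Tool frame: the origin (TCP) lies midway between the tips of the shut fingers; the grasp point (between the pads) lies 19 mm behind it; z points along the fingers, y is the line along which they close (so a half turn about z gives the same grasp; the last joint's range is limited). The gripper opens to 87 mm and grips with 3 to 60 N. Pads are 19 mm wide; open, the fingers measure 117 mm over their backs; the gripper's body (75 mm by 190 mm) begins 51 mm behind the grasp point.
Start: joints at [-0.864, 0.385, 0.008, 0, -1.194, -0.259], TCP at [0.271, -0.563, 0.223] pointing down, gripper open.
Joint ranges: [-3.14, 3.14], [-1.21, 2.06], [-1.07, 1.41], [-3.16, 2.05], [-2.99, -0.16], [-3.1, 3.1]. Speed limits (rad/s): [2.79, 2.79, 3.14, 3.14, 3.14, 3.14].

## Interface

Orientations are given as a rotation vector (axis times angle).
In Python, from bench import env, imaging gives the robot as it stands.
- The arm moves only by the tool drive_tool, never from a script. Its arguments are lists of equal length, an entry for each row: "claw": the opening, from 0 (shut) to 1 (fully open); "xyz": the shift along the world's x, y, z in m, a list of three; "twist": the turn, a rotation vector about the world's x, y, z in rad, a list of three. In form: {"claw": [claw, ...], "xyz": [[tx, ty, tz], ...], "twist": [[rx, ry, rz], ...]}. A call has exactly 10 rows; each row is the pose to reach, as a shift and turn from the pose commanded when the call began; what a row does not reach only later rows make up. A row lasts 1/10 s, in which the tool goes at most 50 mm and 8.59 degrees, less where a joint would pass 70% of its speed; a pose out of reach is approached as far as the arm can. A call with a gripper value outside its range is refused whole. The fingers move at their own pace and stop on an object; "newtons" is the grip in N (left out, the last holds). Time passes only in rows, so rows that repeat a pose let the fingers close, or fill a call up. It gives the time, the measured TCP pose, the force, the opening and the grip force at its end, in the units of the state.
- env.sense(): the state, without advancing time (a new reading comes with each control period).
- imaging.snapshot(name): name is "scene" or "top" or "wrist"; returns a dict with "color" (420x560x3 uint8, red, green, blue), "fx", "fy", "cx", "cy" (pixels), "pose" (4x4, takes a point from camera to world coordinates). Camera axes: x right, y down, z forward; pixel columns grow to the right and rows downward; lengths in m; the calibration is good to about 2 mm. A picture is of the moment at which its call begins. There is no depth.
- env.sign_off(): hands the job in; it is judged then, once.
The state is a dict: "clock": time; "q": joint angles; "qvel": joint speeds; "effort": joint torques, N m; "tool_pos": TCP position; "eef_rot": TCP orientation; "force": force on the tool from outside, world axes, zero at the start; "torque": the same for the moment, N m; "width": finger opening in m; "grasp_force": force on a finger pad.
Only numpy, scipy, OpenCV 4.12 (cv2) and the standard library are available. Lean on these libraries where they do the work, as an engineer would, in place of code of your own. Each camera call takes 0.05 s, during which the arm holds its last target. There are 200 camera calls.

## Task

Raise the laptop stand to its full height: first fold the crank's red grip up until it stands straight up against its stop, then wind the crank clockwise (seen from above) until you feel its top stop, and lean on it there for a moment with a firm but gentle push of about 15 N at the grip. Never force it: more than about 20 N of push at the grip strains the gearbox. Then let go, leaving the grip standing up, the platform at the top and the plant, vase and mug where they are.

Things in the scene. Friction and masses are not known exactly. Their poses are not given: they have to be found in the camera images.
- stand: Fixed laptop stand: dark steel foot, and a grey gearbox 105 x 105 mm, top 50 mm above the desk, towards the robot. Origin on the desk under the vertical crank spindle, z up; the stand's x points from the gearbox to the wooden platform (260 x 360 mm, its near edge 170 mm from the spindle, its laptop's top 83 mm above the desk when down, 101 mm when up).
- spindle (a point): Point on the vertical axis of the crank, on the top face of the steel crank arm, 80 mm above the desk. Its x axis points along the crank arm, from the spindle to the grip's hinge. The arm is 16 mm wide and 8 mm thick (its underside 22 mm above the gearbox, over a 28 mm wide boss); it turns freely against slight friction (about 1.5 N at the grip) for 4.7 to 7.3 rad clockwise from the start, to a stop that lies elsewhere each time.
- grip_hinge (a point): Centre of the grip's horizontal hinge pin, at the outer end of the crank arm: 90 mm from the spindle axis, 94 mm above the desk. The hinge axis is level and square to the arm, between two lugs 25 mm over all that reach 8 mm above the pin.
- grip_tip (a point): Free end of the crank grip, on its centre line, 76 mm from the hinge pin. The grip's red round sleeve, 22 mm diameter, covers 16 to 76 mm from the pin and spins freely on its own axis. Folded, the grip lies level over the arm, pointing from the hinge back to the spindle; working, it stands upright over the hinge.
- grip (a joint): Fold angle of the grip: 0 lying flat along the crank arm, 1.57 rad upright at its hard stop. Stays where it is left (about 3 N at the tip moves it).
- platform (a point): Middle of the near edge of the wooden platform's top face: 69 mm above the desk when right down, 87 mm at the top stop. It rises 15 mm a turn as the crank turns clockwise seen from above.
- hub_mark (a point): White tick on the dark hub disc under the crank (44 mm wide, its top 7 mm above the gearbox), 20 mm from the spindle axis; its x axis points outwards from the spindle, z up. The hub drives the platform and is what meets the top stop.
- buffer_mark (a point): Yellow tick on the stiff rubber overload buffer that joins hub and crank arm, 20 mm from the axis, 2 mm over the white tick when unloaded. Pushing the arm clockwise against the stop twists it clockwise past the white tick by 0.04 rad per N m (25 N m per rad): 15 N square to the arm at the grip (1.35 N m) shifts it by only 1.1 mm, 7 N by 0.5 mm, 25 N by 1.8 mm - too little to measure well; go by feel.
- plant: Loose potted plant, white pot 86 mm wide and 75 mm tall, leaves to about 170 mm; origin under its centre.
- vase: Loose woven ring vase, 128 mm wide, 158 mm tall; origin under its centre.
- mug: Loose blue mug, 80 mm wide, 90 mm tall, handle at its +y; origin under its centre.

How it is judged:
By the outcome, as a careful person would: the job done as asked, in the order asked, and still so for the second after the job is handed in, with the robot touching nothing.
It also fails if it takes over 72 s, if anything falls off the work surface, if the arm or the gripper's body presses on something with over 40 N, if the wrist force passes 120 N, or if a joint passes its speed limit or range.

## Working session

There is one attempt and no reset: what is moved stays moved. The work goes in short steps, Python scripts to look and compute and a tool call to move; the robot and the scene stay as the last step left them, time stands still between calls to the robot, and variables do not carry over. Pictures are saved under pics/ and viewed, at most 10 in all, crops included, and the job is handed in when it is done.

Besides the shell and the picture viewer there is one more tool, called after "Call:" as a command line: name --argument value ..., lists and objects as JSON in quotes. drive_tool: Moves the arm, as the interface text tells. Its arguments: {"type":"object","properties":{"claw":{"type":"array"},"xyz":{"type":"array"},"twist":{"type":"array"},"newtons":{"type":"number"}},"required":["claw","xyz","twist"]}

```bash
mkdir -p pics; python3 - <<'E'
from bench import env, imaging
import cv2,numpy as np
s=env.sense();print({k:np.round(v,3) for k,v in s.items()})
for n in ("scene","top"):
    d=imaging.snapshot(n);cv2.imwrite(f"pics/{n}0.png",d["color"][:,:,::-1]);print(n,d["fx"],d["cx"],d["cy"],np.round(d["pose"],3).tolist())
E
```

```text
{'clock': np.float64(0.0), 'q': array([-8.640e-01,  3.860e-01,  7.000e-03, -1.000e-03, -1.194e+00,
       -2.590e-01]), 'qvel': array([-0.   ,  0.001,  0.001,  0.001, -0.   , -0.002]), 'effort': array([ 0.0000e+00, -3.9067e+01,  1.8741e+01,  4.2200e+00,  1.1000e-02,
       -0.0000e+00]), 'tool_pos': array([ 0.27 , -0.563,  0.221]), 'eef_rot': array([ 6.970e-01, -3.063e+00, -3.000e-03]), 'force': array([-0.133,  0.644, -0.348]), 'torque': array([ 0.018, -0.029,  0.027]), 'grasp_force': np.float64(0.0), 'width': np.float64(0.087)}
scene 422.84224921961993 278.7994562320352 206.42291634719064 [[-0.389, 0.746, -0.54, 1.142], [0.921, 0.309, -0.238, 0.296], [-0.011, -0.59, -0.807, 0.99], [0.0, 0.0, 0.0, 1.0]]
top 507.27874831836345 275.896279755697 208.24200997382653 [[0.027, -0.99, 0.135, 0.359], [-0.999, -0.031, -0.026, 0.025], [0.03, -0.134, -0.991, 1.432], [0.0, 0.0, 0.0, 1.0]]
```

View pics/scene0.png

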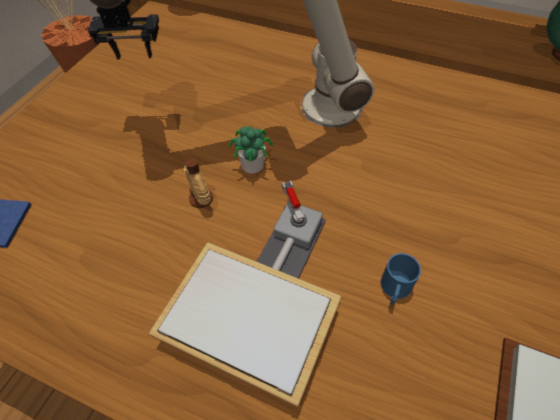

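View pics/top0.png

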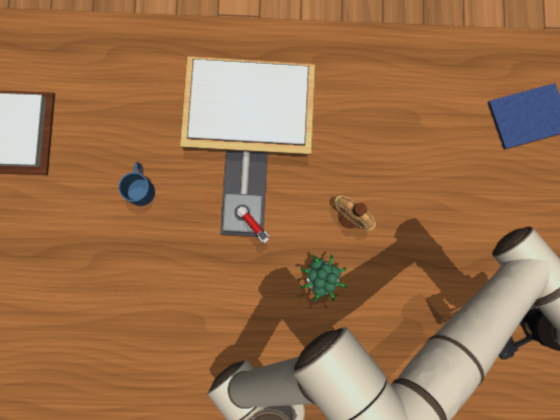

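The scene view shows the crank with its red grip at about (292,195), spindle (298,217), plant (252,155), vase (200,185), mug (400,275). In the top view the spindle is at (242,212), the hinge at (264,237), plant (323,278), vase (354,212) and mug (136,188).

```bash
cat > h.py <<'E'
from bench import env, imaging
import cv2,numpy as np
np.set_printoptions(precision=4,suppress=True)
def ray(d,uv):
    P=np.array(d["pose"]);v=P[:3,:3]@np.array([(uv[0]-d["cx"])/d["fx"],(uv[1]-d["cy"])/d["fy"],1]);return P[:3,3],v
def onz(d,uv,z):
    o,v=ray(d,uv);return o+v*(z-o[2])/v[2]
def red(d):
    h=cv2.cvtColor(d["color"],cv2.COLOR_RGB2HSV)
    m=(((h[...,0]<5)|(h[...,0]>174))&(h[...,1]>190)&(h[...,2]>110)).astype(np.uint8)
    n,l,st,c=cv2.connectedComponentsWithStats(m)
    i=1+np.argmax(st[1:,4]);return np.argwhere(l==i)[:,::-1].astype(float)
def st():
    s=env.sense();print(*(f"{k}={np.round(s[k],3)}" for k in("clock","tool_pos","eef_rot","force","torque","width","q")),sep="\n")
E
python3 - <<'E'
from h import *
t=imaging.snapshot("top");s=imaging.snapshot("scene")
for n,d in (("top",t),("scene",s)):
    p=red(d);c=p.mean(0);u=np.linalg.svd(p-c,full_matrices=0)[2][0];k=(p-c)@u
    print(n,len(p),c,[onz(d,c+u*e,.094) for e in (k.min(),0,k.max())])
    cv2.imwrite(f"pics/{n}1.png",cv2.resize(d["color"][150:270,180:340] if n=="top" else d["color"][160:280,220:380],None,fx=5,fy=5,interpolation=2)[:,:,::-1])
print("spindle",onz(t,(242,212),.08),"hinge",onz(t,(264,237),.1),"plant",onz(t,(323,278),.12),"vase",onz(t,(354,212),.08),"mug",onz(t,(136,188),.09))
E
```

```text
top 134 [251.7761 222.6642] [array([0.5212, 0.0715, 0.094 ]), array([0.5005, 0.0532, 0.094 ]), array([0.4797, 0.0347, 0.094 ])]
scene 121 [292.4215 196.3719] [array([0.4754, 0.0323, 0.094 ]), array([0.4986, 0.053 , 0.094 ]), array([0.5199, 0.072 , 0.094 ])]
spindle [0.53   0.0807 0.08  ] hinge [0.463  0.0198 0.1   ] plant [ 0.3604 -0.1348  0.12  ] vase [ 0.5392 -0.2211  0.08  ] mug [0.5844 0.3642 0.09  ]
```

View pics/top1.png

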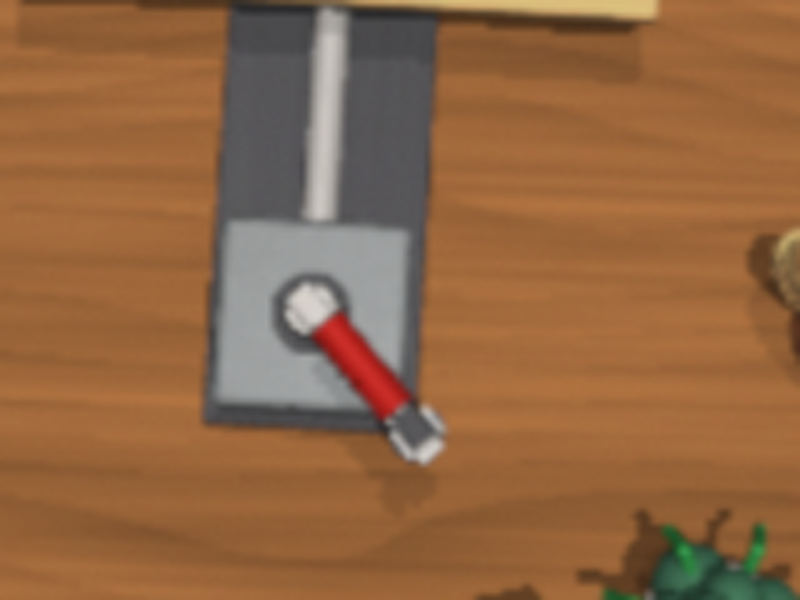

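The crop confirms the folded grip lying over the arm, from the spindle (crop 310,305) to the hinge (crop 415,430). That puts the arm at about 221.6° and the spindle at about (0.532, 0.082). I'll approach high.

Call:
drive_tool --claw '[1,1,1,1,1,1,1,1,1,1]' --xyz '[[0.017,0.045,0],[0.034,0.089,0],[0.051,0.134,0],[0.068,0.178,0],[0.085,0.223,0],[0.102,0.267,0],[0.119,0.312,0],[0.136,0.357,0],[0.154,0.402,0],[0.171,0.446,0]]' --twist '[[0,0,0.028],[0,0,0.056],[0,0,0.084],[0,0,0.112],[0,0,0.14],[0,0,0.168],[0,0,0.196],[0,0,0.224],[0,0,0.252],[0,0,0.28]]' --newtons 10

```text
clock: 1.2
tool_pos: [0.4419, -0.1153, 0.2228]
eef_rot: [-1.12, 2.934, -0.0]
force: [0.3, 0.6, 0.2]
width: 0.0868
grasp_force: 0.0
```

Call:
drive_tool --claw '[1,1,1,1,1,1,1,1,1,1]' --xyz '[[0.017,0.045,0],[0.034,0.089,0],[0.051,0.134,0],[0.068,0.179,0],[0.068,0.179,0],[0.068,0.179,-0.01],[0.068,0.179,-0.02],[0.068,0.179,-0.03],[0.068,0.179,-0.03],[0.068,0.179,-0.03]]' --twist '[[0,0,0],[0,0,0],[0,0,0],[0,0,0],[0,0,0],[0,0,0],[0,0,0],[0,0,0],[0,0,0],[0,0,0]]'

```text
clock: 2.2
tool_pos: [0.5094, 0.0607, 0.1923]
eef_rot: [1.116, -2.936, 0.0]
force: [0.2, 0.4, 0.0]
width: 0.0873
grasp_force: 0.0
```

```bash
python3 - <<'E'
from h import *
st()
d=imaging.snapshot("wrist");p=red(d);c=p.mean(0);u=np.linalg.svd(p-c,full_matrices=0)[2][0];k=(p-c)@u
print(len(p),c,[onz(d,c+u*e,.094) for e in (k.min(),0,k.max())])
cv2.imwrite("pics/w0.png",d["color"][:,:,::-1])
E
```

```text
clock=2.2
tool_pos=[0.509 0.061 0.192]
eef_rot=[ 1.116 -2.936  0.   ]
force=[0.169 0.363 0.026]
torque=[ 0.032  0.002 -0.039]
width=0.087
q=[ 0.436  0.221 -0.309  0.    -1.042 -1.28 ]
1566 [279.1711 193.3997] [array([0.4775, 0.0343, 0.094 ]), array([0.4998, 0.0536, 0.094 ]), array([0.5244, 0.0749, 0.094 ])]
```

View pics/w0.png

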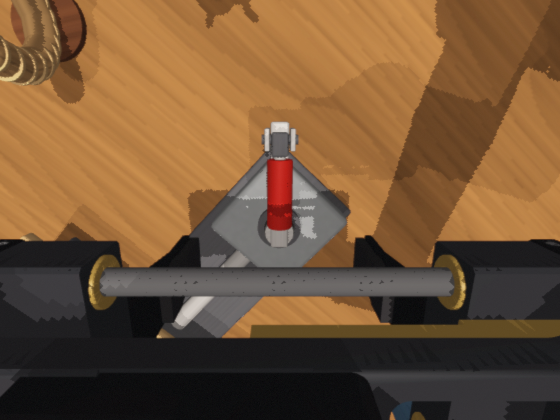

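The wrist view shows the red grip straight below between the open fingers (fingers near columns 180 and 370), with the grip from (280,158) to (280,232) and the hinge at (280,140). It lines up with the approach. Descend and grip.

Call:
drive_tool --claw '[1,1,1,1,1,1,0,0,0,0]' --xyz '[[0,0.001,-0.025],[0.001,0.002,-0.05],[0.001,0.002,-0.075],[0.001,0.002,-0.1],[0.001,0.002,-0.113],[0.001,0.002,-0.113],[0.001,0.002,-0.113],[0.001,0.002,-0.113],[0.001,0.002,-0.113],[0.001,0.002,-0.113]]' --twist '[[0,0,0],[0,0,0],[0,0,0],[0,0,0],[0,0,0],[0,0,0],[0,0,0],[0,0,0],[0,0,0],[0,0,0]]' --newtons 10

```text
clock: 3.25
tool_pos: [0.5111, 0.0638, 0.0804]
eef_rot: [-1.118, 2.934, 0.0]
force: [-0.1, 0.1, -0.1]
width: 0.0628
grasp_force: 0.0
```

Call:
drive_tool --claw '[0,0,0,0,0,0,0,0,0,0]' --xyz '[[0,-0.001,-0.002],[0,-0.001,-0.002],[0,-0.001,-0.002],[0,-0.001,-0.002],[0,-0.001,-0.002],[0,-0.001,-0.002],[0,-0.001,-0.002],[0,-0.001,-0.002],[0,-0.001,-0.002],[0,-0.001,-0.002]]' --twist '[[0,0,0],[0,0,0],[0,0,0],[0,0,0],[0,0,0],[0,0,0],[0,0,0],[0,0,0],[0,0,0],[0,0,0]]'

```text
clock: 4.25
tool_pos: [0.5104, 0.0628, 0.0775]
eef_rot: [1.118, -2.935, -0.0]
force: [-2.1, 2.9, 0.9]
width: 0.0216
grasp_force: 10.0
```

Call:
drive_tool --claw '[0,0,0,0,0,0,0,0,0,0]' --xyz '[[0,0,0.0047],[-0.0005,-0.0005,0.0094],[-0.0013,-0.0011,0.014],[-0.0022,-0.0019,0.0185],[-0.0035,-0.003,0.023],[-0.0049,-0.0043,0.0272],[-0.0066,-0.0058,0.0313],[-0.0086,-0.0076,0.0353],[-0.0108,-0.0095,0.039],[-0.0132,-0.0116,0.0424]]' --twist '[[0,0,0],[0,0,0],[0,0,0],[0,0,0],[0,0,0],[0,0,0],[0,0,0],[0,0,0],[0,0,0],[0,0,0]]'

```text
clock: 5.25
tool_pos: [0.4979, 0.0512, 0.1205]
eef_rot: [-1.118, 2.934, 0.0]
force: [-0.8, 4.2, -4.9]
width: 0.0216
grasp_force: 10.0
```

Call:
drive_tool --claw '[0,0,0,0,0,0,0,0,0,0]' --xyz '[[-0.0026,-0.0022,0.0032],[-0.0053,-0.0047,0.0061],[-0.0083,-0.0073,0.0088],[-0.0114,-0.01,0.0111],[-0.0146,-0.0128,0.013],[-0.0179,-0.0158,0.0147],[-0.0213,-0.0187,0.0159],[-0.0248,-0.0218,0.0169],[-0.0283,-0.0249,0.0174],[-0.0318,-0.028,0.0176]]' --twist '[[0,0,0],[0,0,0],[0,0,0],[0,0,0],[0,0,0],[0,0,0],[0,0,0],[0,0,0],[0,0,0],[0,0,0]]'

```text
clock: 6.25
tool_pos: [0.4688, 0.0237, 0.1401]
eef_rot: [-1.117, 2.927, -0.002]
force: [3.3, 4.4, 3.0]
width: 0.0214
grasp_force: 10.0
```

```bash
python3 - <<'E'
from h import *
st()
for n in("top","scene"):
    d=imaging.snapshot(n);
    try:
        p=red(d);print(n,len(p),p.min(0),p.max(0))
    except Exception as e: print(n,e)
cv2.imwrite("pics/s2.png",cv2.resize(d["color"][90:290,200:440],None,fx=3,fy=3)[:,:,::-1])
E
```

```text
clock=6.25
tool_pos=[0.469 0.024 0.14 ]
eef_rot=[-1.117  2.927 -0.002]
force=[3.298 4.43  3.043]
torque=[ 1.481 -1.008  0.015]
width=0.021
q=[ 0.399  0.201 -0.488  0.002 -0.874 -1.242]
top attempt to get argmax of an empty sequence
scene 1 [291. 171.] [291. 171.]
```

View pics/s2.png

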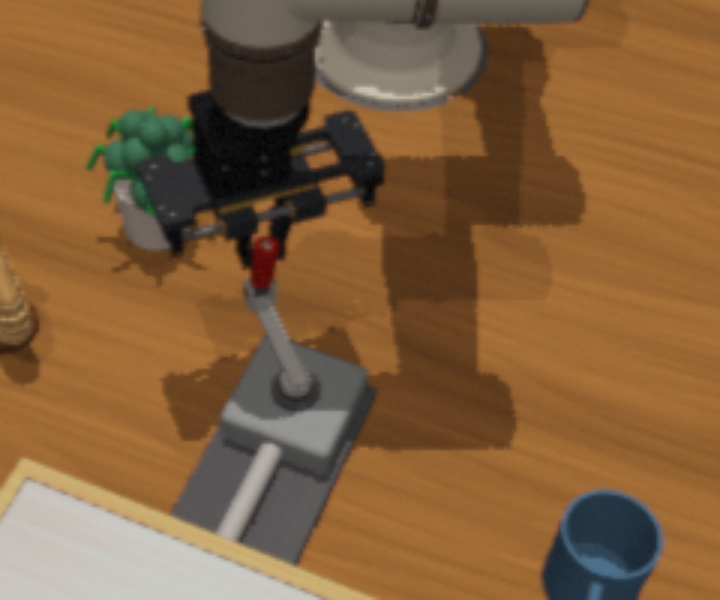

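The crop shows the grip near upright between the fingers (crop 265,262), with the arm intact and the plant clear. I'll press slightly outward to confirm the stop.

Call:
drive_tool --claw '[0,0,0,0,0,0,0,0,0,0]' --xyz '[[-0.001,-0.0008,0],[-0.002,-0.0017,0],[-0.003,-0.0025,0],[-0.003,-0.0025,0],[-0.003,-0.0025,0],[-0.003,-0.0025,0],[-0.003,-0.0025,0],[-0.003,-0.0025,0],[-0.003,-0.0025,0],[-0.003,-0.0025,0]]' --twist '[[0,0,0],[0,0,0],[0,0,0],[0,0,0],[0,0,0],[0,0,0],[0,0,0],[0,0,0],[0,0,0],[0,0,0]]'

```text
clock: 7.35
tool_pos: [0.4659, 0.0213, 0.14]
eef_rot: [-1.118, 2.928, -0.003]
force: [3.0, 4.4, 6.6]
width: 0.0213
grasp_force: 10.0
```

Call:
drive_tool --claw '[0,0,0,0,0,0,0,0,0,0]' --xyz '[[-0.001,-0.0008,0],[-0.002,-0.0017,0],[-0.003,-0.0025,0],[-0.003,-0.0025,0],[-0.003,-0.0025,0],[-0.003,-0.0025,0],[-0.003,-0.0025,0],[-0.003,-0.0025,0],[-0.003,-0.0025,0],[-0.003,-0.0025,0]]' --twist '[[0,0,0],[0,0,0],[0,0,0],[0,0,0],[0,0,0],[0,0,0],[0,0,0],[0,0,0],[0,0,0],[0,0,0]]'

```text
clock: 8.35
tool_pos: [0.4627, 0.0186, 0.14]
eef_rot: [-1.118, 2.928, -0.003]
force: [3.3, 3.1, 7.1]
width: 0.0216
grasp_force: 10.0
```

Call:
drive_tool --claw '[0.4,0.4,0.4,0.4,0.4,0.4,0.4,0.4,0.4,0.4]' --xyz '[[0,0,0],[0,0,0],[0.001,0.002,0],[0.002,0.004,0],[0.002,0.004,0],[0.002,0.004,0],[0.002,0.004,0],[0.002,0.004,0],[0.002,0.004,0],[0.002,0.004,0]]' --twist '[[0,0,0],[0,0,0.1],[0,0,0.24],[0,0,0.38],[0,0,0.52],[0,0,0.66],[0,0,0.8],[0,0,0.94],[0,0,1.08],[0,0,1.22]]'

```text
clock: 9.35
tool_pos: [0.4605, 0.0208, 0.1368]
eef_rot: [2.6, -1.757, -0.002]
force: [2.5, 0.4, -2.0]
width: 0.0347
grasp_force: 1.5
```

Call:
drive_tool --claw '[0.4,0.4,0.4,0,0,0,0,0,0,0]' --xyz '[[0,0,0],[0,0,0],[0,0,0],[0,0,0],[0,0,0],[0,0,0],[0,0,0],[0,0,0],[0,0,0],[0,0,0]]' --twist '[[0,0,0.12],[0,0,0.24],[0,0,0.35],[0,0,0.35],[0,0,0.35],[0,0,0.35],[0,0,0.35],[0,0,0.35],[0,0,0.35],[0,0,0.35]]'

```text
clock: 10.35
tool_pos: [0.4611, 0.0219, 0.1374]
eef_rot: [2.865, -1.287, -0.002]
force: [1.1, -1.2, -0.3]
width: 0.0007
grasp_force: 0.5
```

```bash
python3 - <<'E'
from h import *
a=[]
for n,(r,c) in (("top",(150,180)),("scene",(120,220))):
    d=imaging.snapshot(n); a.append(cv2.resize(d["color"][r:r+120,c:c+80*2],None,fx=2.5,fy=4.5)[:,:,::-1])
    try:
        p=red(d);print(n,len(p),p.min(0),p.max(0),p.mean(0))
    except Exception as e: print(n,e)
cv2.imwrite("pics/m3.png",np.hstack(a))
E
```

```text
top attempt to get argmax of an empty sequence
scene attempt to get argmax of an empty sequence
```

View pics/m3.png

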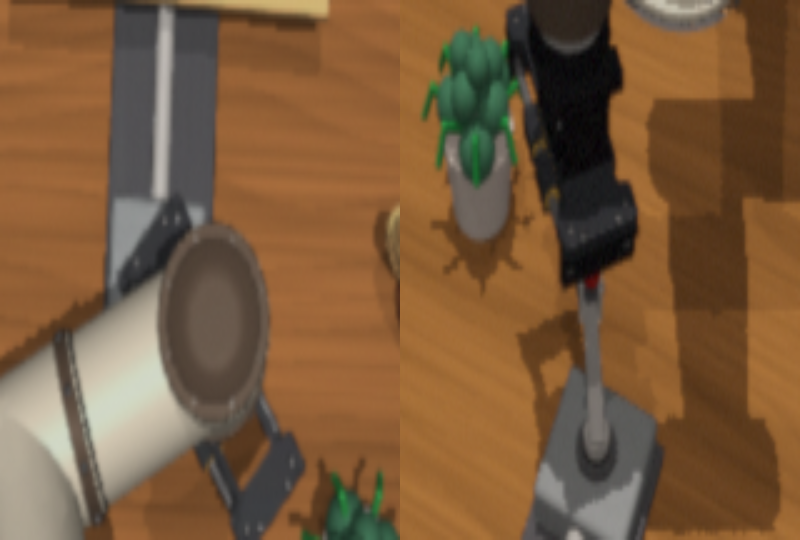

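The right half (scene camera) shows the crank turned a little clockwise by the rotating fingers. The hinge is now at about scene pixel (297,183), and the grip stands beside the shut fingers. I'll lift clear to look.

Call:
drive_tool --claw '[0,0,0,0,0,0,1,1,1,1]' --xyz '[[0,0,0.02],[0,0,0.05],[0,0,0.08],[0,0,0.1],[0,0,0.1],[0,0,0.1],[0,0,0.1],[0,0,0.1],[0,0,0.1],[0,0,0.1]]' --twist '[[0,0,0],[0,0,0],[0,0,0],[0,0,0],[0,0,0],[0,0,0],[0,0,0],[0,0,0],[0,0,0],[0,0,0]]'

```text
clock: 11.45
tool_pos: [0.4615, 0.022, 0.237]
eef_rot: [2.865, -1.286, -0.001]
force: [1.4, 0.4, -0.4]
width: 0.0244
grasp_force: 0.0
```

```bash
python3 - <<'E'
from h import *
st()
S=imaging.snapshot("scene");W=imaging.snapshot("wrist")
print("hinge guess",onz(S,(296.8,183.3),.098))
for n,d in(("s",S),("w",W)):
    try:
        p=red(d);c=p.mean(0);u=np.linalg.svd(p-c,full_matrices=0)[2][0];k=(p-c)@u
        print(n,len(p),p.min(0),p.max(0),c,c+u*k.min(),c+u*k.max(),[onz(d,c,z) for z in(.11,.14,.17)])
    except Exception as e: print(n,e)
a=cv2.resize(S["color"][120:240,220:340],(420,420));b=cv2.resize(W["color"],(380,420))
cv2.imwrite("pics/m4.png",np.hstack([a,b])[:,:,::-1])
E
```

```text
clock=11.45
tool_pos=[0.461 0.022 0.237]
eef_rot=[ 2.865 -1.286 -0.001]
force=[ 1.432  0.379 -0.403]
torque=[ 0.017  0.103 -0.009]
width=0.024
q=[ 0.401  0.093 -0.347 -0.    -1.132  0.326]
hinge guess [0.4554 0.0485 0.098 ]
s 3 [298. 166.] [299. 168.] [298.6667 167.    ] [298.1022 165.9453] [299.1569 167.916 ] [array([0.4086, 0.0353, 0.11  ]), array([0.4336, 0.0442, 0.14  ]), array([0.4586, 0.0531, 0.17  ])]
w 284 [247. 229.] [271. 253.] [260.5176 240.0669] [256.9668 228.4013] [264.2461 252.3163] [array([0.4453, 0.0637, 0.11  ]), array([0.4521, 0.0536, 0.14  ]), array([0.4588, 0.0436, 0.17  ])]
```

View pics/m4.png

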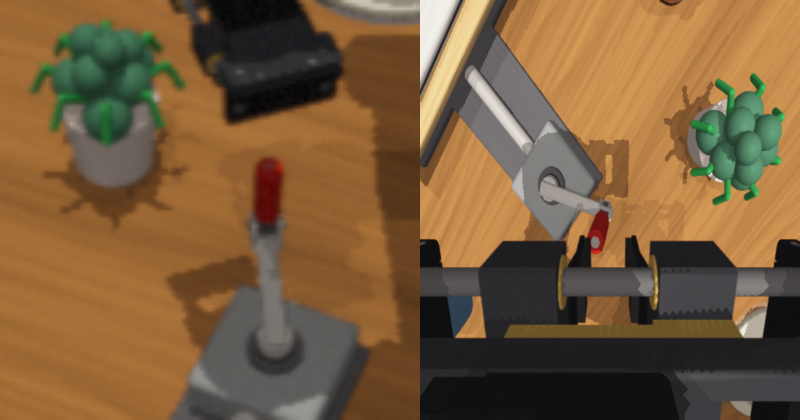

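The scene crop shows the grip standing upright (crop top 268,160, bottom 266,222). The wrist view shows the sleeve's top end at about (259,241) and its base at (272,215). I'll triangulate both ends.

```bash
cat >> h.py <<'E'
def tri(a,ua,b,ub):
    (o,v),(p,w)=ray(a,ua),ray(b,ub);v=v/np.linalg.norm(v);w=w/np.linalg.norm(w)
    t=np.linalg.lstsq(np.c_[v,-w],p-o,rcond=None)[0];A=o+v*t[0];B=p+w*t[1];return (A+B)/2,np.linalg.norm(A-B)
def red2(d,box):
    h=cv2.cvtColor(d["color"],cv2.COLOR_RGB2HSV);x0,y0,x1,y1=box
    m=((h[...,0]<7)|(h[...,0]>170))&(h[...,1]>130)&(h[...,2]>60)
    p=np.argwhere(m)[:,::-1].astype(float);p=p[(p[:,0]>x0)&(p[:,0]<x1)&(p[:,1]>y0)&(p[:,1]<y1)]
    c=p.mean(0);u=np.linalg.svd(p-c,full_matrices=0)[2][0];u=u*np.sign(u[1]);k=(p-c)@u;return len(p),c,c+u*k.min(),c+u*k.max()
E
python3 - <<'E'
from h import *
S=imaging.snapshot("scene");W=imaging.snapshot("wrist")
s=red2(S,(285,155,308,195));w=red2(W,(240,195,290,260));print(s,w)
print("centre",tri(S,s[1],W,w[1]),"spin",tri(S,(275/3.5+220,335/3.5+120),W,(130*560/380,188)))
print([onz(S,s[2],.17),onz(S,s[3],.11)],[onz(W,w[2],.11),onz(W,w[3],.17)])
E
```

```text
(123, array([296.1138, 174.3008]), array([296.5652, 165.0275]), array([295.6863, 183.0821])) (863, array([262.5829, 231.6987]), array([271.4923, 211.6636]), array([253.4224, 252.2984]))
centre (array([0.456 , 0.0468, 0.1363]), np.float64(0.0021805212608373564)) spin (array([0.5319, 0.0838, 0.0643]), np.float64(0.001464461389711065))
[array([0.4544, 0.0456, 0.17  ]), array([0.4651, 0.0488, 0.11  ])] [array([0.4568, 0.0343, 0.11  ]), array([0.4562, 0.0554, 0.17  ])]
```

Call:
drive_tool --claw '[1,1,1,1,1,1,1,1,1,1]' --xyz '[[-0.004,0.012,0],[-0.0085,0.023,0],[-0.0085,0.023,0],[-0.0085,0.023,0],[-0.0085,0.023,0],[-0.0085,0.023,-0.02],[-0.0085,0.023,-0.045],[-0.0085,0.023,-0.07],[-0.0085,0.023,-0.095],[-0.0085,0.023,-0.107]]' --twist '[[0,0,-0.14],[0,0,-0.29],[0,0,-0.29],[0,0,-0.29],[0,0,-0.29],[0,0,-0.29],[0,0,-0.29],[0,0,-0.29],[0,0,-0.29],[0,0,-0.29]]'

```text
clock: 12.65
tool_pos: [0.452, 0.0442, 0.1284]
eef_rot: [2.648, -1.685, -0.004]
force: [-0.1, -0.0, 0.4]
width: 0.087
grasp_force: 0.0
```

Call:
drive_tool --claw '[0,0,0,0,0,0,0,0,0,0]' --xyz '[[0,0,0],[0,0,0],[0,0,0],[0,0,0],[0,0,0],[0,0,0],[0,0,0],[0,0,0],[0,0,0],[0,0,0]]' --twist '[[0,0,0],[0,0,0],[0,0,0],[0,0,0],[0,0,0],[0,0,0],[0,0,0],[0,0,0],[0,0,0],[0,0,0]]' --newtons 12

```text
clock: 13.65
tool_pos: [0.4534, 0.0451, 0.131]
eef_rot: [2.65, -1.687, 0.001]
force: [0.4, 0.3, 4.1]
width: 0.0221
grasp_force: 12.8
```

Call:
drive_tool --claw '[0,0,0,0,0,0,0,0,0,0]' --xyz '[[-0.001,-0.0005,0],[-0.002,-0.001,0],[-0.003,-0.0014,0],[-0.004,-0.0019,0],[-0.004,-0.0019,0],[-0.004,-0.0019,0],[-0.004,-0.0019,0],[-0.004,-0.0019,0],[-0.004,-0.0019,0],[-0.004,-0.0019,0]]' --twist '[[0,0,0],[0,0,0],[0,0,0],[0,0,0],[0,0,0],[0,0,0],[0,0,0],[0,0,0],[0,0,0],[0,0,0]]'

```text
clock: 14.65
tool_pos: [0.4509, 0.044, 0.1313]
eef_rot: [-2.647, 1.684, -0.004]
force: [4.4, 1.7, 2.7]
width: 0.0213
grasp_force: 12.0
```

Call:
drive_tool --claw '[0,0,0,0,0,0,0,0,0,0]' --xyz '[[-0.001,-0.0005,0],[-0.002,-0.001,0],[-0.003,-0.0014,0],[-0.003,-0.0014,0],[-0.003,-0.0014,0],[-0.003,-0.0014,0],[-0.003,-0.0014,0],[-0.003,-0.0014,0],[-0.003,-0.0014,0],[-0.003,-0.0014,0]]' --twist '[[0,0,0],[0,0,0],[0,0,0],[0,0,0],[0,0,0],[0,0,0],[0,0,0],[0,0,0],[0,0,0],[0,0,0]]'

```text
clock: 15.65
tool_pos: [0.4501, 0.0438, 0.1314]
eef_rot: [-2.644, 1.681, -0.009]
force: [9.0, 3.8, -2.2]
width: 0.0216
grasp_force: 12.0
```

The stop is felt at a spindle radius of about 0.091. Next I'll tabulate the circle relative to each call's start.

```bash
python3 - <<'E'
import numpy as np
P=lambda t:np.array([.532+.0915*np.cos(np.radians(t)),.082+.0915*np.sin(np.radians(t))])
c=np.array([.4464,.0418]);t=205
for k in range(4):
    r=[];
    for i in range(10): t-=6;r.append((P(t)-c).round(4).tolist()+[0])
    c=P(t);print(t,r)
E
```

```text
145 [[-0.0009, 0.0104, 0], [-0.0036, 0.0196, 0], [-0.0052, 0.029, 0], [-0.0059, 0.0386, 0], [-0.0056, 0.0482, 0], [-0.0042, 0.0577, 0], [-0.0019, 0.067, 0], [0.0014, 0.076, 0], [0.0056, 0.0846, 0], [0.0106, 0.0927, 0]]
85 [[0.0059, 0.0075, 0], [0.0125, 0.0144, 0], [0.0199, 0.0206, 0], [0.0278, 0.0259, 0], [0.0363, 0.0304, 0], [0.0452, 0.034, 0], [0.0544, 0.0367, 0], [0.0638, 0.0383, 0], [0.0734, 0.039, 0], [0.0829, 0.0387, 0]]
25 [[0.0095, -0.0013, 0], [0.0188, -0.0036, 0], [0.0278, -0.0069, 0], [0.0364, -0.0111, 0], [0.0445, -0.0162, 0], [0.0521, -0.0221, 0], [0.0589, -0.0287, 0], [0.0651, -0.0361, 0], [0.0705, -0.044, 0], [0.075, -0.0525, 0]]
-35 [[0.0036, -0.0089, 0], [0.0062, -0.0181, 0], [0.0079, -0.0275, 0], [0.0086, -0.0371, 0], [0.0082, -0.0466, 0], [0.0069, -0.0561, 0], [0.0046, -0.0654, 0], [0.0013, -0.0744, 0], [-0.0029, -0.083, 0], [-0.008, -0.0912, 0]]
```

Call:
drive_tool --claw '[0,0,0,0,0,0,0,0,0,0]' --xyz '[[-0.0009,0.0104,0],[-0.0036,0.0196,0],[-0.0052,0.029,0],[-0.0059,0.0386,0],[-0.0056,0.0482,0],[-0.0042,0.0577,0],[-0.0019,0.067,0],[0.0014,0.076,0],[0.0056,0.0846,0],[0.0106,0.0927,0]]' --twist '[[0,0,0.05],[0,0,0.1],[0,0,0.15],[0,0,0.2],[0,0,0.25],[0,0,0.3],[0,0,0.35],[0,0,0.4],[0,0,0.45],[0,0,0.5]]' --newtons 12

```text
clock: 16.65
tool_pos: [0.4556, 0.1339, 0.1311]
eef_rot: [2.984, -0.972, -0.003]
force: [-0.5, -2.5, 9.4]
width: 0.0216
grasp_force: 12.0
```

Call:
drive_tool --claw '[0,0,0,0,0,0,0,0,0,0]' --xyz '[[0.0059,0.0075,0.0005],[0.0125,0.0144,0.001],[0.0199,0.0206,0.0015],[0.0278,0.0259,0.002],[0.0363,0.0304,0.002],[0.0452,0.034,0.002],[0.0544,0.0367,0.002],[0.0638,0.0383,0.002],[0.0734,0.039,0.002],[0.0829,0.0387,0.002]]' --twist '[[0,0,0.05],[0,0,0.1],[0,0,0.15],[0,0,0.2],[0,0,0.25],[0,0,0.3],[0,0,0.35],[0,0,0.4],[0,0,0.45],[0,0,0.5]]'

```text
clock: 17.65
tool_pos: [0.5374, 0.1738, 0.1318]
eef_rot: [3.134, -0.205, -0.008]
force: [-1.3, 2.1, 4.4]
width: 0.0218
grasp_force: 12.0
```

```bash
python3 - <<'E'
from h import *
st();S=imaging.snapshot("scene");T=imaging.snapshot("top")
a=cv2.resize(S["color"][120:300,220:400],(400,400));b=cv2.resize(T["color"][100:280,150:330],(400,400))
cv2.imwrite("pics/m5.png",np.hstack([a,b])[:,:,::-1])
E
```

```text
clock=17.65
tool_pos=[0.537 0.174 0.132]
eef_rot=[ 3.134 -0.205 -0.008]
force=[-1.266  2.137  4.374]
torque=[0.829 0.643 0.058]
width=0.022
q=[ 0.598  0.368 -0.264 -0.003 -0.943  0.844]
```

View pics/m5.png

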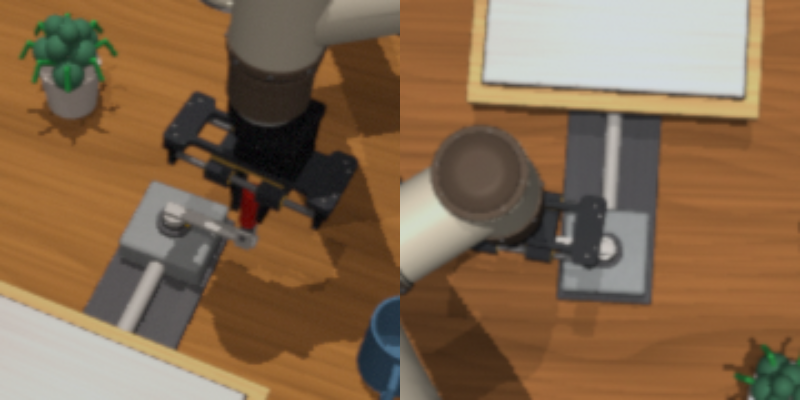

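The left crop shows the grip upright in the fingers (250,210) with the crank following. The right crop shows the same from above. I'll continue with a slight +y correction of the circle.

Call:
drive_tool --claw '[0,0,0,0,0,0,0,0,0,0]' --xyz '[[0.0095,0,0],[0.0188,-0.0021,0],[0.0278,-0.0054,0],[0.0364,-0.0096,0],[0.0445,-0.0147,0],[0.0521,-0.0206,0],[0.0589,-0.0272,0],[0.0651,-0.0346,0],[0.0705,-0.0425,0],[0.075,-0.051,0]]' --twist '[[0,0,0.05],[0,0,0.1],[0,0,0.15],[0,0,0.2],[0,0,0.25],[0,0,0.3],[0,0,0.35],[0,0,0.4],[0,0,0.45],[0,0,0.5]]'

```text
clock: 18.75
tool_pos: [0.6132, 0.1224, 0.1318]
eef_rot: [-3.088, -0.574, 0.004]
force: [0.1, 2.5, 2.7]
width: 0.0216
grasp_force: 12.0
```

Call:
drive_tool --claw '[0,0,0,0,0,0,0,0,0,0]' --xyz '[[0.0036,-0.0089,0],[0.0062,-0.0181,0],[0.0079,-0.0275,0],[0.0086,-0.0371,0],[0.0082,-0.0466,0],[0.0069,-0.0561,0],[0.0046,-0.0654,0],[0.0013,-0.0744,0],[-0.0029,-0.083,0],[-0.008,-0.0912,0]]' --twist '[[0,0,0.05],[0,0,0.1],[0,0,0.15],[0,0,0.2],[0,0,0.25],[0,0,0.3],[0,0,0.35],[0,0,0.4],[0,0,0.45],[0,0,0.5]]'

```text
clock: 19.75
tool_pos: [0.6053, 0.031, 0.1318]
eef_rot: [-2.85, -1.32, 0.003]
force: [1.5, 0.6, 2.4]
width: 0.0216
grasp_force: 12.0
```

```bash
python3 - <<'E'
from h import *
st();S=imaging.snapshot("scene");T=imaging.snapshot("top")
cv2.imwrite("pics/m6.png",cv2.resize(S["color"][150:350,150:350],(600,600))[:,:,::-1])
# search rows
P=lambda t:np.array([.532+.0915*np.cos(np.radians(t)),.0835+.0915*np.sin(np.radians(t))])
for t in range(-35,-200,-8): print(t,(P(t-8)-P(t)).round(4),end=" ")
E
```

```text
clock=19.75
tool_pos=[0.605 0.031 0.132]
eef_rot=[-2.85  -1.32   0.003]
force=[1.456 0.644 2.419]
torque=[ 0.206 -0.383  0.016]
width=0.022
q=[ 0.318  0.43  -0.163 -0.001 -0.98   2.121]
-35 [-0.008  -0.0099] -43 [-0.0093 -0.0087] -51 [-0.0105 -0.0073] -59 [-0.0114 -0.0058] -67 [-0.0121 -0.0042] -75 [-0.0125 -0.0024] -83 [-0.0127 -0.0007] -91 [-0.0127  0.0011] -99 [-0.0124  0.0029] -107 [-0.0119  0.0046] -115 [-0.0112  0.0062] -123 [-0.0102  0.0077] -131 [-0.009  0.009] -139 [-0.0077  0.0102] -147 [-0.0062  0.0112] -155 [-0.0046  0.0119] -163 [-0.0029  0.0124] -171 [-0.0011  0.0127] -179 [0.0007 0.0127] -187 [0.0024 0.0125] -195 [0.0042 0.0121]
```

View pics/m6.png

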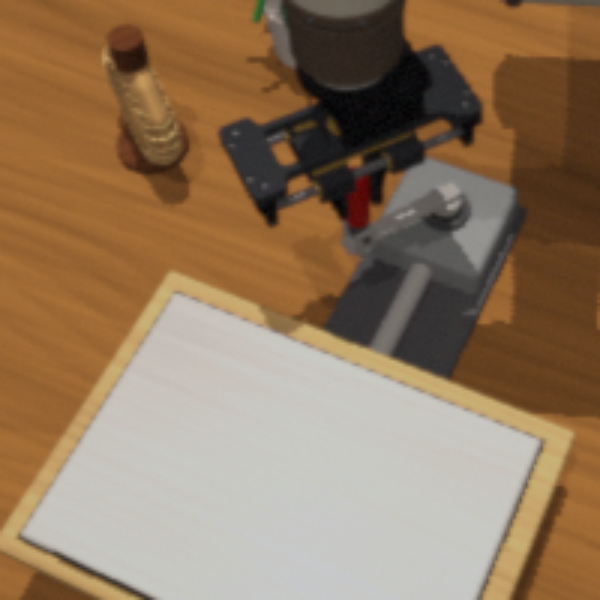

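The view shows the grip upright at crop (358,205) with vase and platform clear. The closing axis is now radial, so at 12 N the pads act as a slip clutch, and 8° steps stay under 20 N even without slip. Searching for the stop.

Call:
drive_tool --claw '[0,0,0,0,0,0,0,0,0,0]' --xyz '[[-0.002,-0.0025,0],[-0.004,-0.005,0],[-0.006,-0.0075,0],[-0.008,-0.0099,0],[-0.008,-0.0099,0],[-0.008,-0.0099,0],[-0.008,-0.0099,0],[-0.008,-0.0099,0],[-0.008,-0.0099,0],[-0.008,-0.0099,0]]' --twist '[[0,0,-0.035],[0,0,-0.07],[0,0,-0.105],[0,0,-0.14],[0,0,-0.14],[0,0,-0.14],[0,0,-0.14],[0,0,-0.14],[0,0,-0.14],[0,0,-0.14]]'

```text
clock: 20.85
tool_pos: [0.5977, 0.0213, 0.1318]
eef_rot: [-2.936, -1.115, 0.003]
force: [-2.0, 3.0, -0.7]
width: 0.0218
grasp_force: 12.0
```

Call:
drive_tool --claw '[0,0,0,0,0,0,0,0,0,0]' --xyz '[[-0.0023,-0.0022,0],[-0.0046,-0.0044,0],[-0.007,-0.0066,0],[-0.0093,-0.0087,0],[-0.0093,-0.0087,0],[-0.0093,-0.0087,0],[-0.0093,-0.0087,0],[-0.0093,-0.0087,0],[-0.0093,-0.0087,0],[-0.0093,-0.0087,0]]' --twist '[[0,0,-0.035],[0,0,-0.07],[0,0,-0.105],[0,0,-0.14],[0,0,-0.14],[0,0,-0.14],[0,0,-0.14],[0,0,-0.14],[0,0,-0.14],[0,0,-0.14]]'

```text
clock: 21.85
tool_pos: [0.5884, 0.0127, 0.1318]
eef_rot: [-3.006, -0.908, 0.004]
force: [-1.9, 4.6, -2.1]
width: 0.0217
grasp_force: 12.0
```

Call:
drive_tool --claw '[0,0,0,0,0,0,0,0,0,0]' --xyz '[[-0.0027,-0.0017,0],[-0.0055,-0.0034,0],[-0.0082,-0.005,0],[-0.011,-0.0066,0],[-0.011,-0.0066,0],[-0.011,-0.0066,0],[-0.011,-0.0066,0],[-0.011,-0.0066,0],[-0.011,-0.0066,0],[-0.011,-0.0066,0]]' --twist '[[0,0,-0.035],[0,0,-0.07],[0,0,-0.105],[0,0,-0.14],[0,0,-0.14],[0,0,-0.14],[0,0,-0.14],[0,0,-0.14],[0,0,-0.14],[0,0,-0.14]]'

```text
clock: 22.85
tool_pos: [0.578, 0.0059, 0.1321]
eef_rot: [-3.063, -0.695, 0.001]
force: [-0.8, 5.4, -5.3]
width: 0.0219
grasp_force: 12.0
```

Call:
drive_tool --claw '[0,0,0,0,0,0,0,0,0,0]' --xyz '[[-0.0028,-0.0014,0],[-0.0057,-0.0028,0],[-0.0086,-0.0041,0],[-0.0115,-0.0054,0],[-0.0115,-0.0054,0],[-0.0115,-0.0054,0],[-0.0115,-0.0054,0],[-0.0115,-0.0054,0],[-0.0115,-0.0054,0],[-0.0115,-0.0054,0]]' --twist '[[0,0,-0.035],[0,0,-0.07],[0,0,-0.105],[0,0,-0.14],[0,0,-0.14],[0,0,-0.14],[0,0,-0.14],[0,0,-0.14],[0,0,-0.14],[0,0,-0.14]]'

```text
clock: 23.85
tool_pos: [0.5673, 0.0007, 0.1322]
eef_rot: [-3.104, -0.48, -0.001]
force: [0.4, 5.5, -7.0]
width: 0.0217
grasp_force: 12.0
```

Call:
drive_tool --claw '[0,0,0,0,0,0,0,0,0,0]' --xyz '[[-0.003,-0.001,0],[-0.006,-0.002,-0.001],[-0.009,-0.003,-0.002],[-0.0121,-0.004,-0.002],[-0.0121,-0.004,-0.002],[-0.0121,-0.004,-0.002],[-0.0121,-0.004,-0.002],[-0.0121,-0.004,-0.002],[-0.0121,-0.004,-0.002],[-0.0121,-0.004,-0.002]]' --twist '[[0,0,-0.035],[0,0,-0.07],[0,0,-0.105],[0,0,-0.14],[0,0,-0.14],[0,0,-0.14],[0,0,-0.14],[0,0,-0.14],[0,0,-0.14],[0,0,-0.14]]'

```text
clock: 24.85
tool_pos: [0.5618, -0.0012, 0.1325]
eef_rot: [-3.128, -0.264, -0.026]
force: [10.1, 8.3, -8.5]
width: 0.0214
grasp_force: 12.0
```

The stop is felt at about 5.1 rad, with roughly 12 N tangential. I'll firm the grip and lean up to about 15 N.

Call:
drive_tool --claw '[0,0,0,0,0,0,0,0,0,0]' --xyz '[[0,0,0],[0,0,0],[-0.0005,-0.0002,0],[-0.001,-0.0004,0],[-0.0015,-0.0005,0],[-0.0015,-0.0005,0],[-0.0015,-0.0005,0],[-0.0015,-0.0005,0],[-0.0015,-0.0005,0],[-0.0015,-0.0005,0]]' --twist '[[0,0,0],[0,0,0],[0,0,0],[0,0,0],[0,0,0],[0,0,0],[0,0,0],[0,0,0],[0,0,0],[0,0,0]]' --newtons 25

```text
clock: 25.85
tool_pos: [0.561, -0.0015, 0.1325]
eef_rot: [-3.128, -0.265, -0.029]
force: [11.8, 8.8, -10.4]
width: 0.0213
grasp_force: 25.1
```

Call:
drive_tool --claw '[0,0,0,0,0,0,0,0,0,0]' --xyz '[[-0.0005,-0.0002,0],[-0.0009,-0.0003,0],[-0.0009,-0.0003,0],[-0.0009,-0.0003,0],[-0.0009,-0.0003,0],[-0.0009,-0.0003,0],[-0.0009,-0.0003,0],[-0.0009,-0.0003,0],[-0.0009,-0.0003,0],[-0.0009,-0.0003,0]]' --twist '[[0,0,0],[0,0,0],[0,0,0],[0,0,0],[0,0,0],[0,0,0],[0,0,0],[0,0,0],[0,0,0],[0,0,0]]'

```text
clock: 26.85
tool_pos: [0.5606, -0.0016, 0.1326]
eef_rot: [-3.127, -0.265, -0.03]
force: [12.7, 9.3, -10.3]
width: 0.0211
grasp_force: 25.1
```

About 15.0 N held for close to a second. Hold briefly more, then ease off.

Call:
drive_tool --claw '[0,0,0,0,0,0,0,0,0,0]' --xyz '[[0,0,0],[0,0,0],[0,0,0],[0,0,0],[0.002,0.0007,0],[0.004,0.0014,0],[0.006,0.002,0],[0.0076,0.0026,0],[0.0076,0.0026,0],[0.0076,0.0026,0]]' --twist '[[0,0,0],[0,0,0],[0,0,0],[0,0,0],[0,0,0],[0,0,0],[0,0,0],[0,0,0],[0,0,0],[0,0,0]]'

```text
clock: 27.85
tool_pos: [0.5643, -0.0005, 0.1322]
eef_rot: [-3.129, -0.264, -0.016]
force: [5.6, 7.0, -4.4]
width: 0.0212
grasp_force: 25.1
```

Call:
drive_tool --claw '[0,0,0,0,0,0.3,0.5,0.8,1,1]' --xyz '[[0.001,0.0004,0],[0.002,0.0008,0],[0.003,0.0012,0],[0.0035,0.0014,0],[0.0035,0.0014,0],[0.0035,0.0014,0],[0.0035,0.0014,0],[0.0035,0.0014,0],[0.0035,0.0014,0],[0.0035,0.0014,0]]' --twist '[[0,0,0],[0,0,0],[0,0,0],[0,0,0],[0,0,0],[0,0,0],[0,0,0],[0,0,0],[0,0,0],[0,0,0]]' --newtons 10

```text
clock: 28.85
tool_pos: [0.5635, -0.0009, 0.1308]
eef_rot: [3.13, 0.261, 0.0]
force: [0.3, 0.6, -0.4]
width: 0.0502
grasp_force: 0.0
```

Call:
drive_tool --claw '[1,1,1,1,1,1,1,1,1,1]' --xyz '[[0,0,0],[0,0,0],[0,0,0],[0,0,0.01],[0,0,0.03],[0,0,0.06],[0,0,0.09],[0,0,0.12],[0,0,0.12],[0,0,0.12]]' --twist '[[0,0,0],[0,0,0],[0,0,0],[0,0,0],[0,0,0],[0,0,0],[0,0,0],[0,0,0],[0,0,0],[0,0,0]]'

```text
clock: 29.85
tool_pos: [0.5635, -0.0003, 0.2517]
eef_rot: [-3.13, -0.261, -0.003]
force: [-0.3, -0.6, -0.0]
width: 0.0871
grasp_force: 0.0
```

Call:
drive_tool --claw '[1,1,1,1,1,1,1,1,1,1]' --xyz '[[-0.03,0,0.02],[-0.06,0,0.04],[-0.09,0,0.05],[-0.12,0,0.05],[-0.14,0,0.05],[-0.14,0,0.05],[-0.14,0,0.05],[-0.14,0,0.05],[-0.14,0,0.05],[-0.14,0,0.05]]' --twist '[[0,0,0],[0,0,0],[0,0,0],[0,0,0],[0,0,0],[0,0,0],[0,0,0],[0,0,0],[0,0,0],[0,0,0]]'

```text
clock: 30.85
tool_pos: [0.4239, -0.0004, 0.3]
eef_rot: [3.13, 0.26, -0.002]
force: [-0.4, 0.1, -0.1]
width: 0.0868
grasp_force: 0.0
```

```bash
python3 - <<'E'
from h import *
st();S=imaging.snapshot("scene");T=imaging.snapshot("top")
a=cv2.resize(S["color"][100:300,160:360],(400,400));b=cv2.resize(T["color"][100:300,150:350],(400,400))
cv2.imwrite("pics/m7.png",np.hstack([a,b])[:,:,::-1])
def pr(d,p):
    P=np.linalg.inv(d["pose"]);q=P[:3,:3]@p+P[:3,3];return np.array([d["fx"]*q[0]/q[2]+d["cx"],d["fy"]*q[1]/q[2]+d["cy"]])
h=np.array([.532+.09*np.cos(np.radians(-70)),.083+.09*np.sin(np.radians(-70)),0])
b,t=[pr(S,h+[0,0,z]) for z in(.11,.17)];print("expected",b,t)
c=(b+t)/2;print(red2(S,(c[0]-20,c[1]-22,c[0]+20,c[1]+22)))
E
```

```text
clock=30.85
tool_pos=[ 0.424 -0.     0.3  ]
eef_rot=[ 3.13   0.26  -0.002]
force=[-0.383  0.137 -0.069]
torque=[-0.097  0.13   0.048]
width=0.087
q=[ 0.386 -0.021 -0.306  0.    -1.286  1.351]
expected [263.6945 204.3937] [262.7337 189.9819]
(139, array([263.3453, 200.964 ]), array([262.5795, 190.88  ]), array([264.0429, 210.1486]))
```

View pics/m7.png

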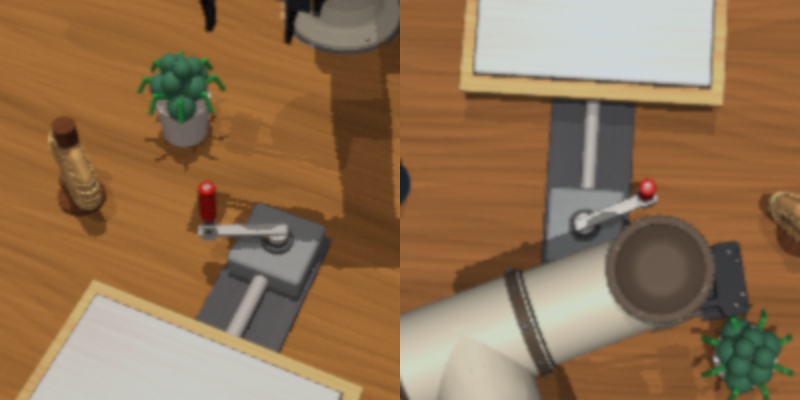

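The final view shows the grip upright (left crop 207,200; its image slope matches vertical), the robot clear, and the plant and vase where they were. Handing in.

```bash
python3 -c "
from bench import env
print(env.sign_off())"
```

```text
the job is handed in; nothing more can be done
None
```

I folded the grip up to its stop, wound the crank clockwise to its top stop, leaned there at about 15 N and let go at about 31 s; the grip is standing up, the plant, vase and mug were not touched, I judged the top by feel rather than measuring the platform's height, and the gripper bumped the crank a few degrees clockwise before I had confirmed the grip was on its stop.

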